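Roll the capped lens barrel into its cradle

ROBOT

A 7-joint arm with a two-finger parallel gripper is mounted at the origin on the work surface. World frame = base frame: x ahead of the robot, y to its left, z up, the work surface at z = 0. Lengths are in m, angles in rad, forces in N, time in s.
With the tool pointing down it reaches from about 0.425 to 0.925 m from the base axis. Payload 6.8 kg.
Tool frame: the origin (TCP) lies at the very end of the fingers, on their centre line; the grasp point (between the pads) lies 19 mm behind it; z points along the fingers, y is the direction in which the jaws open and shut (so a half turn about z gives the same grasp; the last joint's range is limited). The gripper opens to 85 mm and grips with 20 to 120 N. Pads are 22 mm wide; open, the fingers measure 114 mm over their backs; the gripper's body (76 mm by 85 mm) begins 54 mm behind the grasp point. The pads swing forward as they close: fully open they stand 13 mm farther back than shut.
Start: joints at [1.065, 0.477, 0.022, 1.555, -0.011, 1.109, -0.083], TCP at [0.261, -0.622, 0.231] pointing down, gripper open.
Joint ranges: [-2.96, 2.96], [-0.34, 2.1], [-1.41, 1.46], [0.24, 2.44], [-1.37, 4.51], [0.17, 1.92], [-2.96, 2.96]. Speed limits (rad/s): [2.39, 2.39, 3.14, 3.14, 3.14, 3.14, 3.14].

INTERFACE

Orientations are given as a rotation vector (axis times angle).
In Python, from bench import monitor, viewer, job gives the robot as it stands. The module is installed in compiled form; this text tells all that it offers.
- The arm moves only by the tool drive_tool, never from a script. Its argument "commands" is a list of rows, each an object with "linear": the shift along the tool's x, y, z in m, a list of three; "dr": the turn, a rotation vector about the tool's x, y, z in degrees, a list of three; "jaw": the closure, from 0 (fully open) to 1 (shut). A call has 1 to 8 rows; each row shifts and turns the pose as measured when the row begins, along the tool's axes as they then stand; what a row does not reach is not made up. A row lasts 1/8 s, in which the tool goes at most 62.5 mm and 10.7 degrees, less where a joint would pass 70% of its speed; a pose out of reach is approached as far as the arm can. A call is refused whole if a number of a shift passes 0.0625 or a number of a turn 10.7, either way. A call with a gripper value outside its range is refused whole. The fingers move at their own pace and stop on an object; "force" is the grip in N (left out, the last holds). Time passes only in rows, so rows that do not move let the fingers close. It gives the time, the measured TCP pose, the force and the opening at its end, in the units of the state.
- monitor.get_obs(): the state, without advancing time (a new reading comes with each control period).
- viewer.grab_frame(name): name is "side" or "top"; returns the picture (420x560x3 uint8, red, green, blue); there is no depth.
- viewer.calibration(name): a dict with "K" (3x3 intrinsics, pixels), "R" (3x3) and "t" (3): a world point X has camera coordinates R X + t. Camera axes: x right, y down, z forward; pixel columns grow to the right and rows downward; lengths in m; the calibration is good to about 2 mm. A picture is of the moment at which its call begins. calibration takes no time and is no camera call.
- job.hand_in(): hands the job in, once; it reports no verdict.
The state is a dict: "clock": time; "joints": joint angles; "qvel": joint speeds; "tau": joint torques, N m; "tcp_pos": TCP position; "orientation": TCP orientation; "contact_force": force on the tool from outside, world axes, zero at the start; "moment": the same for the moment, N m; "grip_width": finger opening in m.
Only numpy, scipy, OpenCV 4.12 (cv2) and the standard library are available. Lean on these libraries where they do the work, as an engineer would, in place of code of your own. Each camera call takes 0.05 s, during which the arm holds its last target.

TASK

Roll the big capped lens barrel across the optical table, over the near strip of the black two-strip cradle, and let it settle between the two strips. It is too wide to pick up: roll it only by pressing fingertips lightly on its top and pushing, in as many strokes as you need, keep your fingers on it while it goes over the strip, and never press hard on its thin wall (a light hand, never over 30 newtons, the bump of touching down included). Leave it at rest in the cradle, let go, and do not disturb the other things on the table.

Things in the scene. Friction and masses are not known exactly. Their poses are not given: they have to be found in the camera images.
- barrel: Closed aluminium cylinder with black bands and end caps, 96 mm diameter, 110 mm long, 0.5-0.95 kg, rigid wall (1 mm too low presses tens of N). Origin: its centre, 48 mm above the table when on it; own y = cylinder axis; x, z turn as it rolls. Starts either side of the cradle, centres 90-150 mm apart, axis within 3 deg of the strips. Rolls freely; without slip its top moves twice as far as its centre.
- cradle: Fixed: two parallel black strips, each 200 mm long, 12 wide, 4 high, 36 mm gap between; 2 mm high ties at the ends. Origin: middle of the gap, table height; x across the strips (way of rolling), y along them, z up. Edges at x = +-18 and +-30 mm. Barrel centre: meets the near strip 49 mm from the middle, is 52 mm high on top of it; seated it rests on both inner edges at x = 0, 48.5 mm high.
- mount: Bystander: a post base, 50 mm square black foot with a short steel post, 46 mm high in all, standing on the table beyond the cradle, on the side opposite the barrel. Origin: centre of its underside. Leave it alone.
- driver: Bystander: a 160 mm screwdriver lying on the table. Leave it alone.
- carton: Bystander: a cardboard box 70 x 100 x 45 mm standing on the table. Origin: centre of its underside. Leave it alone.
There are look-alikes about, which are no part of the job. There is more than one size of the barrel; the job needs the middle-sized.

How it is judged:
By the outcome, as a careful person would: the job done as asked, in the order asked, and still so for the second after the job is handed in, with the robot touching nothing.
It also fails if it takes over 70 s, if anything falls off the work surface, if the arm or the gripper's body presses on something with over 40 N, if the wrist force passes 120 N, or if a joint passes its speed limit or range.

## Working session

There is one attempt and no reset: what is moved stays moved. The work goes in short steps, Python scripts to look and compute and a tool call to move; the robot and the scene stay as the last step left them, time stands still between calls to the robot, and variables do not carry over. Pictures are saved under pics/ and viewed, and the job is handed in when it is done.

Besides the shell and the picture viewer there is one more tool, called after "Call:" in YAML: its name, and indented under it one key for each argument. drive_tool: Moves the arm, as the interface text tells. Its arguments: {"type":"object","properties":{"commands":{"type":"array"},"force":{"type":"number"}},"required":["commands"]}

```bash
mkdir -p pics; python3 - <<'E'
from bench import monitor, viewer, job
import cv2,numpy as np
print(monitor.get_obs())
for n in("side","top"):
    f=viewer.grab_frame(n); cv2.imwrite(f"pics/{n}0.png",f[:,:,::-1])
    np.save(f"{n}0.npy",f)
    print(n,viewer.calibration(n))
E
```

```text
{'clock': 0.0, 'joints': array([ 1.0649094 ,  0.4777907 ,  0.02232559,  1.55645084, -0.01149892,
        1.10929139, -0.08311076]), 'qvel': array([ 0.00076243,  0.0005605 , -0.00073417, -0.00054821, -0.00068789,
        0.00064321,  0.00194473]), 'tau': array([-1.84856681e-04, -5.96452224e+01,  1.60809807e+00, -2.81202006e+01,
        1.25496762e-02,  9.32079682e-03,  4.68885986e-06]), 'tcp_pos': array([ 0.26124668, -0.62175514,  0.230332  ]), 'orientation': array([-3.07793904e+00, -6.20422384e-01,  7.59234426e-04]), 'contact_force': array([ 0.77473505, -0.37833321, -0.75081485]), 'moment': array([ 0.01276835, -0.04590406, -0.00510204]), 'grip_width': 0.08532484745453113}
side {'K': array([[432.29668572,   0.        , 273.27924377],
       [  0.        , 432.29668572, 212.45369881],
       [  0.        ,   0.        ,   1.        ]]), 'R': array([[-0.84423239, -0.5357112 , -0.01688726],
       [-0.28914923,  0.48174986, -0.82723019],
       [ 0.45129191, -0.69349159, -0.56160932]]), 't': array([0.49734198, 0.26428353, 0.59158984])}
top {'K': array([[419.67204305,   0.        , 275.44934639],
       [  0.        , 419.67204305, 203.77791868],
       [  0.        ,   0.        ,   1.        ]]), 'R': array([[ 0.01949397, -0.99953926, -0.02326487],
       [-0.98876619, -0.01582441, -0.14863042],
       [ 0.14819379,  0.02590091, -0.98861911]]), 't': array([-0.02599214,  0.62071127,  0.75177592])}
```

View pics/side0.png

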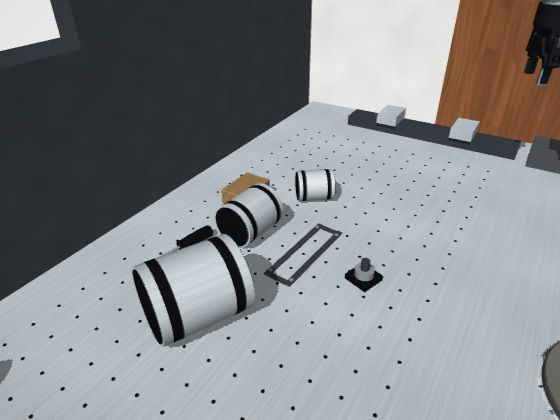

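View pics/top0.png

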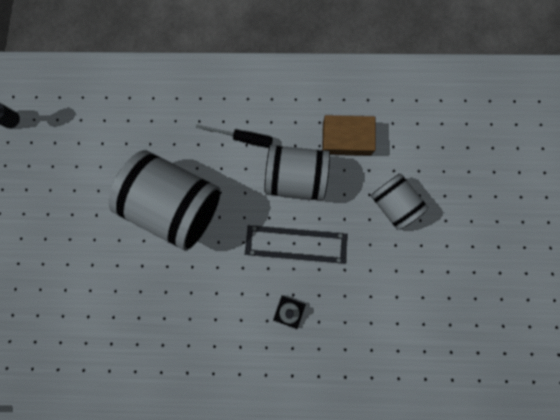

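Three barrels in the top view: large at (165,200), middle at (297,172), small at (400,202). The middle one lies parallel to the cradle at (296,244) and opposite the mount at (290,312), which fits the description. I'll confirm this in a crop and measure.

```bash
cat > h.py <<'E'
import numpy as np,cv2
from bench import monitor, viewer, job
def ray(n,u,v):
    c=viewer.calibration(n);d=c['R'].T@np.linalg.inv(c['K'])@np.array([u,v,1.]);o=-c['R'].T@c['t'];return o,d
def atz(n,u,v,z):
    o,d=ray(n,u,v);return o+d*(z-o[2])/d[2]
def proj(n,X):
    c=viewer.calibration(n);X=np.atleast_2d(X);p=(c['K']@(c['R']@X.T+c['t'][:,None])).T;return p[:,:2]/p[:,2:]
E
python3 - <<'E'
import numpy as np,cv2
f=np.load('top0.npy')[:,:,::-1]
c=f[130:280,220:380]
cv2.imwrite('pics/c1.png',cv2.resize(c,None,fx=4,fy=4,interpolation=cv2.INTER_CUBIC)[:600])
f=np.load('side0.npy')[:,:,::-1]
c=f[160:310,200:400]
cv2.imwrite('pics/c2.png',cv2.resize(c,None,fx=4,fy=4,interpolation=cv2.INTER_CUBIC))
E
```

```text
(no output)
```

View pics/c1.png

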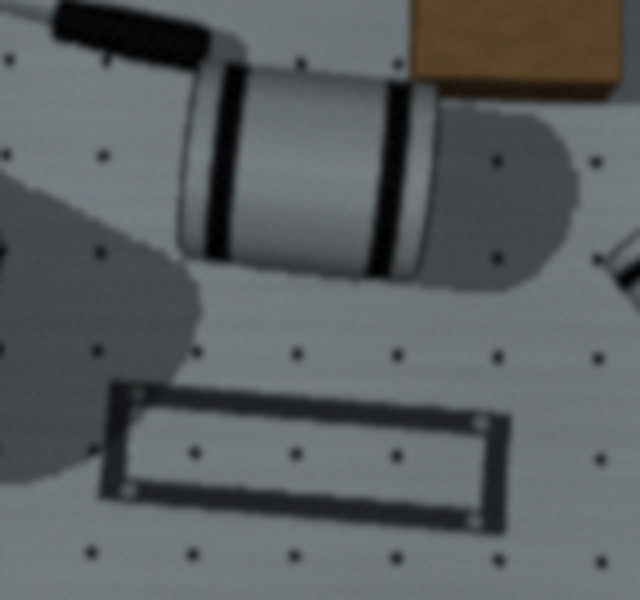

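View pics/c2.png

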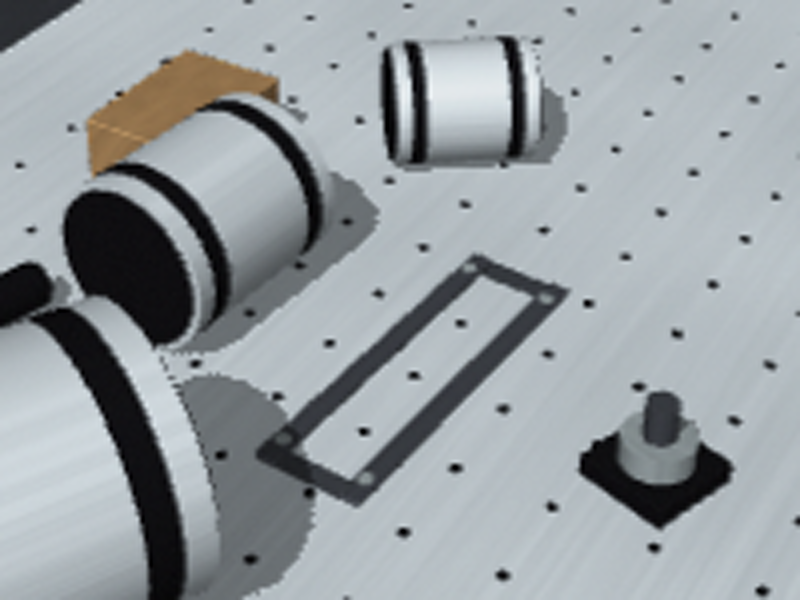

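```bash
cat >> h.py <<'E'
def hull(n,p,r=.048,L=.11,z=.048):
    x,y,a=p;ax=np.array([-np.sin(a),np.cos(a),0]);e=np.array([np.cos(a),np.sin(a),0])
    t=np.linspace(0,2*np.pi,180)
    P=[np.array([x,y,z])+s*L/2*ax+r*(np.cos(k)*e+np.sin(k)*np.array([0,0,1])) for s in(-1,1) for k in t]
    return cv2.convexHull(proj(n,P).astype(np.float32))
def fit(pts,p0,z=.048):
    from scipy.optimize import least_squares
    def f(p):
        return [cv2.pointPolygonTest(hull(n,p,z=z),(float(u),float(v)),True) for n in pts for u,v in pts[n]]
    s=least_squares(f,p0,diff_step=1e-3,x_scale=[.01,.01,.05],loss='soft_l1');return s.x,np.array(f(s.x))
E
python3 - <<'E'
from h import *
q=lambda P,o:[((x+.5)/4-.5+o[0],(y+.5)/4-.5+o[1]) for x,y in P]
C=np.array([atz('top',u,v,.004)[:2] for u,v in q([(111,381),(511,416),(98,497),(505,533)],(220,130))])
S=np.array([atz('side',u,v,.004)[:2] for u,v in q([(258,455),(475,254),(360,507),(570,291)],(200,160))])
for X in(C,S):
    print(X.round(4),'sizes',[np.linalg.norm(X[i]-X[j]).round(4) for i,j in((0,1),(2,3),(0,2),(1,3))],'c',X.mean(0).round(4))
    d=(X[0]-X[1])+(X[2]-X[3]);print('axis angle from y deg',np.degrees(np.arctan2(-d[0],d[1])))
c0=C.mean(0)
pts={'top':q([(205,62),(320,73),(435,86),(180,245),(300,269),(415,279),(186,150),(430,180)],(220,130)),
'side':q([(65,225),(88,193),(165,345),(125,315),(240,95),(170,125),(328,190),(320,240),(260,292),(210,330),(300,125)],(200,160))}
p0=[c0[0]+.12,c0[1],0]
for k in (pts,{'top':pts['top']},{'side':pts['side']}):
    p,r=fit(k,p0);print(p.round(4),np.degrees(p[2]),r.round(1))
m=np.array([atz('top',290,312,0.02)]);print('mount',m)
print('side mount',atz('side',364,280,0))
E
```

```text
[[ 0.584   0.0412]
 [ 0.5701 -0.157 ]
 [ 0.5266  0.0459]
 [ 0.5129 -0.1537]] sizes [np.float64(0.1987), np.float64(0.2001), np.float64(0.0576), np.float64(0.0573)] c [ 0.5484 -0.0559]
axis angle from y deg -3.9744037575168707
[[ 0.5803  0.0462]
 [ 0.568  -0.1521]
 [ 0.5212  0.0512]
 [ 0.5091 -0.148 ]] sizes [np.float64(0.1986), np.float64(0.1996), np.float64(0.0593), np.float64(0.0591)] c [ 0.5446 -0.0507]
axis angle from y deg -3.5134609895530144
[ 0.6805 -0.0537 -0.0793] -4.54383068117485 [-0.5 -0.3 -0.5 -0.3  1.4 -0.  -0.2 -0.1  0.8  2.8  0.5  3.4  1.6 -0.2
  2.  -0.5 -1.4 -1.1  1.3]
[ 0.6818 -0.0538 -0.0815] -4.6688017432422555 [ 0.2  0.4 -0.3 -0.3  0.8 -0.2 -0.2 -0.1]
[ 0.6785 -0.0522 -0.0221] -1.2688944641422581 [ 0.2  1.1  1.3  3.8  1.3 -0.5  2.  -0.8 -0.6  0.6  1.1]
mount [[ 0.41870821 -0.04580614  0.02      ]]
side mount [ 0.41369735 -0.03907056  0.        ]
```

Middle barrel confirmed: centre about (0.681, -0.054), with its axis parallel to the strips. The cradle is at about (0.547, -0.054), yaw about -4°, so they are about 134 mm apart. It has to roll towards -x. First I turn the tool, half close the jaws and move above the barrel.

Call:
drive_tool:
  commands:
    - {"linear": [0,0,0],"dr": [0,0,9],"jaw": 0.4}
    - {"linear": [0,0,0],"dr": [0,0,9],"jaw": 0.4}
    - {"linear": [0,0,0],"dr": [0,0,9],"jaw": 0.4}
    - {"linear": [0.03,-0.05,0],"dr": [0,0,0],"jaw": 0.4}
    - {"linear": [0.03,-0.05,0],"dr": [0,0,0],"jaw": 0.4}
    - {"linear": [0.03,-0.05,0],"dr": [0,0,0],"jaw": 0.4}
    - {"linear": [0.03,-0.05,0],"dr": [0,0,0],"jaw": 0.4}
    - {"linear": [0.03,-0.05,0],"dr": [0,0,0],"jaw": 0.4}

```text
clock: 1.1
tcp_pos: [0.4323, -0.3829, 0.2263]
orientation: [-3.133, 0.158, 0.011]
contact_force: [0.1, -0.1, 1.1]
grip_width: 0.0512
```

Call:
drive_tool:
  commands:
    - {"linear": [0.032,-0.05,0],"dr": [0,0,-1],"jaw": 0.4}
    - {"linear": [0.032,-0.05,0],"dr": [0,0,0],"jaw": 0.4}
    - {"linear": [0.032,-0.05,0],"dr": [0,0,0],"jaw": 0.4}
    - {"linear": [0.032,-0.05,0],"dr": [0,0,0],"jaw": 0.4}
    - {"linear": [0.032,-0.05,0],"dr": [0,0,0],"jaw": 0.4}
    - {"linear": [0.032,-0.05,0],"dr": [0,0,0],"jaw": 0.4}
    - {"linear": [0.032,-0.05,0],"dr": [0,0,0],"jaw": 0.4}
    - {"linear": [0,0,0],"dr": [0,0,0],"jaw": 0.4}

```text
clock: 2.1
tcp_pos: [0.692, -0.0343, 0.2227]
orientation: [-3.132, 0.117, 0.017]
contact_force: [-0.4, -0.2, -0.9]
grip_width: 0.0506
```

```bash
cat >> h.py <<'E'
def rel(x=.690,y=-.054,z=None,yaw=-4.0,pr=True):
    from scipy.spatial.transform import Rotation as Ro
    o=monitor.get_obs();R=Ro.from_rotvec(o['orientation']).as_matrix();p=o['tcp_pos']
    d=R.T@(np.array([x,y,p[2] if z is None else z])-p)
    print('t',o['clock'].__round__(2),'tcp',p.round(4),'yaw',np.degrees(np.arctan2(R[1,0],R[0,0])).round(2),'zaxis',R[:,2].round(4),'F',o['contact_force'].round(1),'w',o['grip_width'].round(4),'todo(tool)',d.round(4))
    return R
E
python3 -c "
from h import *
rel()"
```

```text
Traceback (most recent call last):
  File "h.py", line 23, in rel
    print('t',o['clock'].__round__(2),'tcp',p.round(4),'yaw',np.degrees(np.arctan2(R[1,0],R[0,0])).round(2),'zaxis',R[:,2].round(4),'F',o['contact_force'].round(1),'w',o['grip_width'].round(4),'todo(tool)',d.round(4))
                                                                                                                                                                        ^^^^^^^^^^^^^^^^^^^^^
AttributeError: 'float' object has no attribute 'round'
```

```bash
sed -i "s/o\['grip_width'\].round(4)/round(o['grip_width'],4)/;s/o\['clock'\].__round__(2)/round(o['clock'],2)/" h.py
python3 -c "
from h import *
rel()
from h import *
f=viewer.grab_frame('side');cv2.imwrite('pics/s1.png',f[:,:,::-1])"
```

```text
t 2.1 tcp [ 0.692  -0.0343  0.2227] yaw -4.29 zaxis [-0.0105  0.0081 -0.9999] F [-0.4 -0.2 -0.9] w 0.0506 todo(tool) [-0.0005  0.0198 -0.0001]
```

View pics/s1.png

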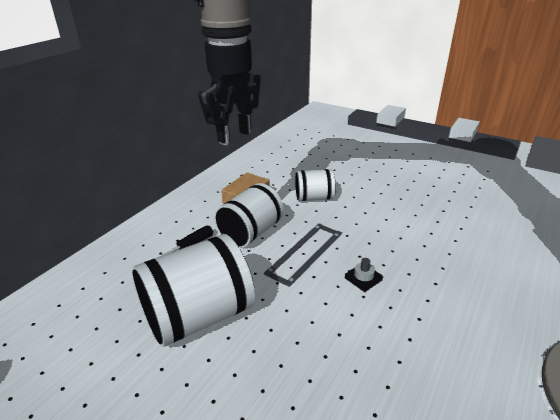

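Call:
drive_tool:
  commands:
    - {"linear": [0,0.02,0.03],"dr": [-0.4,0.6,0],"jaw": 0.4}
    - {"linear": [0,0,0.04],"dr": [0,0,0],"jaw": 0.4}
    - {"linear": [0,0,0.035],"dr": [0,0,0],"jaw": 0.4}
    - {"linear": [0,0,0],"dr": [0,0,0],"jaw": 0.4}

```text
clock: 2.65
tcp_pos: [0.6862, -0.0662, 0.115]
orientation: [3.132, -0.134, -0.004]
contact_force: [-0.7, -0.1, 0.1]
grip_width: 0.051
```

```bash
python3 -c "
from h import *
rel()
"
```

```text
t 2.65 tcp [ 0.6862 -0.0662  0.115 ] yaw -4.9 zaxis [-0.003  -0.0067 -1.    ] F [-0.7 -0.1  0.1] w 0.051 todo(tool) [ 0.0027 -0.0124 -0.0001]
```

Call:
drive_tool:
  commands:
    - {"linear": [0.004,-0.012,0.005],"dr": [0.3,0.2,-0.7],"jaw": 0.4}
    - {"linear": [0,0,0.005],"dr": [0,0,0],"jaw": 0.4}
    - {"linear": [0,0,0],"dr": [0,0,0],"jaw": 0.4}

```text
clock: 3.02
tcp_pos: [0.6935, -0.0551, 0.1084]
orientation: [3.138, -0.116, 0.01]
contact_force: [0.3, 0.4, -0.2]
grip_width: 0.0516
```

```bash
python3 -c "
from h import *
rel()
"
```

```text
t 3.02 tcp [ 0.6935 -0.0551  0.1084] yaw -4.24 zaxis [ 0.0065 -0.0019 -1.    ] F [ 0.3  0.4 -0.2] w 0.0516 todo(tool) [-0.0035 -0.0008 -0.    ]
```

Call:
drive_tool:
  commands:
    - {"linear": [-0.002,0,0.003],"dr": [0,0,0],"jaw": 0.4}
    - {"linear": [0,0,0.003],"dr": [0,0,0],"jaw": 0.4}
    - {"linear": [0,0,0.001],"dr": [0,0,0],"jaw": 0.4}
    - {"linear": [0,0,0.001],"dr": [0,0,0],"jaw": 0.4}

```text
clock: 3.52
tcp_pos: [0.6922, -0.055, 0.1015]
orientation: [3.138, -0.116, 0.014]
contact_force: [0.6, 0.1, 0.1]
grip_width: 0.0512
```

Call:
drive_tool:
  commands:
    - {"linear": [0,0,0.001],"dr": [0,0,0],"jaw": 0.4}
    - {"linear": [0,0,0.001],"dr": [0,0,0],"jaw": 0.4}
    - {"linear": [0,0,0.001],"dr": [0,0,0],"jaw": 0.4}
    - {"linear": [0,0,0.001],"dr": [0,0,0],"jaw": 0.4}

```text
clock: 4.03
tcp_pos: [0.6923, -0.055, 0.0972]
orientation: [3.138, -0.116, 0.014]
contact_force: [-0.1, -0.2, -0.3]
grip_width: 0.051
```

Call:
drive_tool:
  commands:
    - {"linear": [0,0,0.0007],"dr": [0,0,0],"jaw": 0.4}
    - {"linear": [0,0,0.0007],"dr": [0,0,0],"jaw": 0.4}

```text
clock: 4.28
tcp_pos: [0.6923, -0.055, 0.0957]
orientation: [3.138, -0.116, 0.014]
contact_force: [-0.4, 0.0, 0.5]
grip_width: 0.051
```

Call:
drive_tool:
  commands:
    - {"linear": [0,0,0.0007],"dr": [0,0,0],"jaw": 0.4}
    - {"linear": [0,0,0.0007],"dr": [0,0,0],"jaw": 0.4}

```text
clock: 4.53
tcp_pos: [0.6923, -0.055, 0.0942]
orientation: [3.138, -0.116, 0.014]
contact_force: [-0.1, 0.3, -0.1]
grip_width: 0.0513
```

Call:
drive_tool:
  commands:
    - {"linear": [0,0,0.0005],"dr": [0,0,0],"jaw": 0.4}
    - {"linear": [0,0,0.0005],"dr": [0,0,0],"jaw": 0.4}

```text
clock: 4.78
tcp_pos: [0.6923, -0.055, 0.0931]
orientation: [3.138, -0.116, 0.014]
contact_force: [0.2, 0.5, 0.2]
grip_width: 0.0518
```

Call:
drive_tool:
  commands:
    - {"linear": [0,0,0.0005],"dr": [0,0,0],"jaw": 0.4}
    - {"linear": [0,0,0.0005],"dr": [0,0,0],"jaw": 0.4}

```text
clock: 5.03
tcp_pos: [0.693, -0.055, 0.0928]
orientation: [3.138, -0.116, 0.016]
contact_force: [0.1, -0.7, 3.8]
grip_width: 0.0513
```

Call:
drive_tool:
  commands:
    - {"linear": [0,0,0.0005],"dr": [0,0,0],"jaw": 0.4}
    - {"linear": [0,0,0.0005],"dr": [0,0,0],"jaw": 0.4}

```text
clock: 5.28
tcp_pos: [0.6939, -0.0552, 0.0927]
orientation: [3.138, -0.117, 0.019]
contact_force: [0.4, 0.1, 4.2]
grip_width: 0.0513
```

Call:
drive_tool:
  commands:
    - {"linear": [0,0,0.0004],"dr": [0,0,0],"jaw": 0.4}
    - {"linear": [0,0,0.0004],"dr": [0,0,0],"jaw": 0.4}

```text
clock: 5.52
tcp_pos: [0.6946, -0.0552, 0.0927]
orientation: [3.138, -0.117, 0.022]
contact_force: [0.3, 0.6, 5.5]
grip_width: 0.0511
```

Call:
drive_tool:
  commands:
    - {"linear": [-0.005,0,0.0006],"dr": [0,-0.2,0],"jaw": 0.4}
    - {"linear": [-0.006,0,0.0006],"dr": [0,-0.2,0],"jaw": 0.4}

```text
clock: 5.78
tcp_pos: [0.6852, -0.0543, 0.0929]
orientation: [3.138, -0.117, 0.017]
contact_force: [0.1, -0.3, 6.7]
grip_width: 0.0515
```

```bash
python3 -c "
from h import *
rel()
"
```

```text
t 5.78 tcp [ 0.6852 -0.0543  0.0929] yaw -4.26 zaxis [ 0.0105 -0.0016 -0.9999] F [ 0.1 -0.3  6.7] w 0.0515 todo(tool) [ 0.0047 -0.0006  0.    ]
```

Call:
drive_tool:
  commands:
    - {"linear": [-0.008,0,0.0006],"dr": [0,-0.2,0],"jaw": 0.4}
    - {"linear": [-0.008,0,0.0006],"dr": [0,-0.2,0],"jaw": 0.4}

```text
clock: 6.02
tcp_pos: [0.6702, -0.0529, 0.0928]
orientation: [3.139, -0.116, 0.01]
contact_force: [-0.3, 0.6, 6.9]
grip_width: 0.0514
```

Call:
drive_tool:
  commands:
    - {"linear": [-0.008,0,0.0006],"dr": [0,-0.2,0],"jaw": 0.4}
    - {"linear": [-0.006,0,0.0006],"dr": [0,0,0],"jaw": 0.4}

```text
clock: 6.28
tcp_pos: [0.657, -0.0516, 0.0927]
orientation: [3.139, -0.116, 0.009]
contact_force: [-1.1, 0.6, 6.7]
grip_width: 0.0511
```

```bash
python3 -c "
from h import *
rel()
f=viewer.grab_frame('side');cv2.imwrite('pics/s2.png',cv2.resize(f[120:320,130:400,::-1],None,fx=2.9,fy=2.9,interpolation=cv2.INTER_CUBIC))"
```

```text
t 6.28 tcp [ 0.657  -0.0516  0.0927] yaw -4.23 zaxis [ 5.5e-03 -5.0e-04 -1.0e+00] F [-1.1  0.6  6.7] w 0.0511 todo(tool) [ 0.0331 -0.      0.0002]
```

View pics/s2.png

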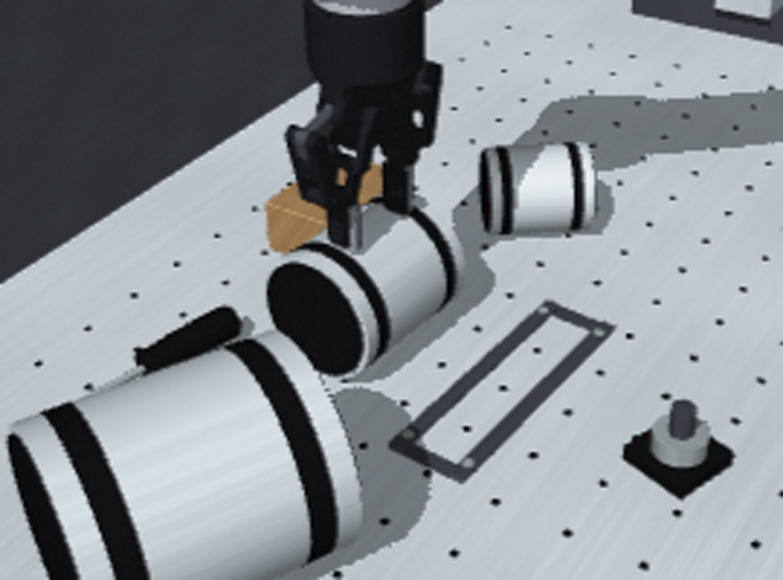

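Call:
drive_tool:
  commands:
    - {"linear": [-0.006,0,0.0006],"dr": [0,0,0],"jaw": 0.4}
    - {"linear": [-0.005,0,0.0006],"dr": [0,0,0],"jaw": 0.4}
    - {"linear": [0,0,0.0006],"dr": [0,0,0],"jaw": 0.4}
    - {"linear": [0,0,0.0003],"dr": [0,0,0],"jaw": 0.4}

```text
clock: 6.82
tcp_pos: [0.6459, -0.0506, 0.0923]
orientation: [3.139, -0.115, 0.012]
contact_force: [-0.4, -0.5, 5.0]
grip_width: 0.0511
```

Call:
drive_tool:
  commands:
    - {"linear": [0,0,-0.001],"dr": [0,0,0],"jaw": 0.4}
    - {"linear": [0,0,-0.006],"dr": [0,0,0],"jaw": 0.4}

```text
clock: 7.08
tcp_pos: [0.6442, -0.0505, 0.098]
orientation: [3.139, -0.115, 0.007]
contact_force: [1.0, 0.5, -0.2]
grip_width: 0.0512
```

```bash
python3 -c "
from h import *
rel()
f=viewer.grab_frame('side');cv2.imwrite('pics/s3.png',cv2.resize(f[160:310,200:400,::-1],None,fx=4,fy=4,interpolation=cv2.INTER_CUBIC))
f=viewer.grab_frame('side');cv2.imwrite('pics/s4.png',cv2.resize(f[160:310,200:400,::-1],None,fx=4,fy=4,interpolation=cv2.INTER_CUBIC))
a=cv2.imread('pics/s3.png').astype(int);b=cv2.imread('pics/s4.png').astype(int);print(abs(a-b).max(),(abs(a-b)>20).sum())
"
```

```text
t 7.08 tcp [ 0.6442 -0.0505  0.098 ] yaw -4.2 zaxis [ 4.4e-03 -6.0e-04 -1.0e+00] F [ 1.   0.5 -0.2] w 0.0512 todo(tool) [0.0459 0.0002 0.0002]
131 12465
```

View pics/s4.png

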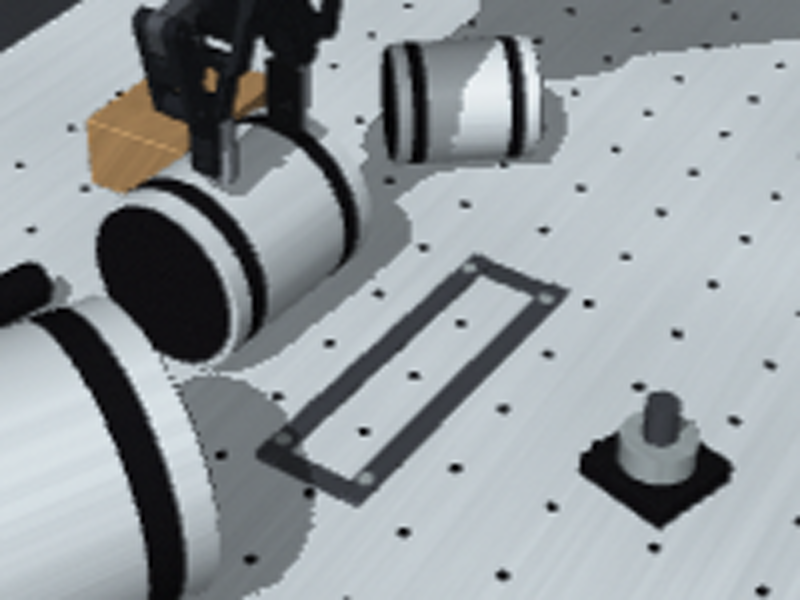

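```bash
python3 -c "
from h import *
F=[viewer.grab_frame('side') for i in range(3)]
for i in range(2): 
  d=abs(F[i].astype(int)-F[i+1]).max(2);d=d>25;ys,xs=np.nonzero(d);print(d.sum(),(xs.min(),xs.max(),ys.min(),ys.max()) if d.any() else '')
  print('cap region',d[205:255,222:262].sum())
f=F[2];cv2.imwrite('pics/s5.png',cv2.resize(f[160:310,200:400,::-1],None,fx=4,fy=4,interpolation=cv2.INTER_CUBIC))
f=viewer.grab_frame('top');cv2.imwrite('pics/t5.png',cv2.resize(f[130:280,220:380,::-1],None,fx=4,fy=4,interpolation=cv2.INTER_CUBIC))
"
```

```text
71 (np.int64(223), np.int64(526), np.int64(1), np.int64(220))
cap region 1
74 (np.int64(220), np.int64(515), np.int64(0), np.int64(204))
cap region 0
```

View pics/s5.png

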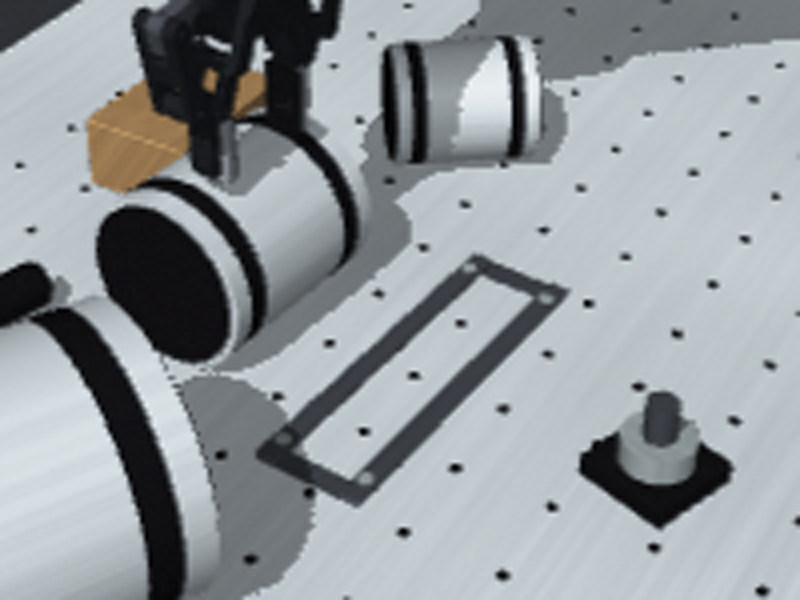

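View pics/t5.png

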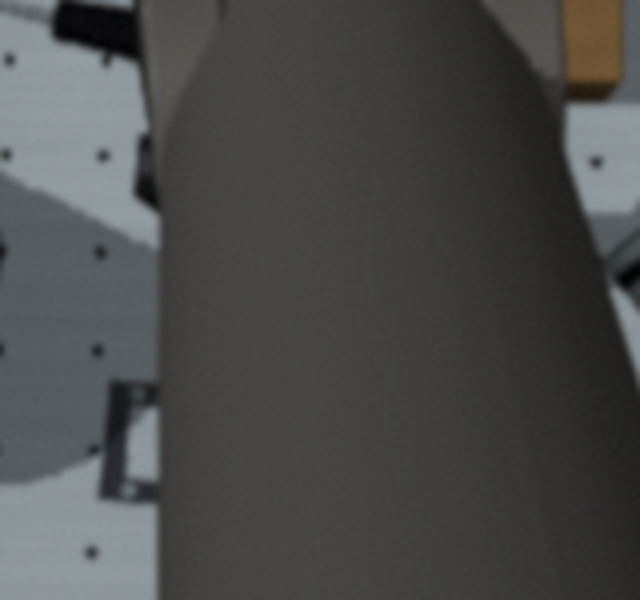

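```bash
cat >> h.py <<'E'
def cap(p,a=np.radians(-4.2)):
    # project near-end (+y) cap outline extremes in crop px of side (offset 200,160, x4)
    H=hull('side',(p[0],p[1],a))[:,0];Z=(H-np.array([200,160])+.5)*4-.5
    return dict(left=Z[Z[:,0].argmin()].round(0),right=Z[Z[:,0].argmax()].round(0),bottom=Z[Z[:,1].argmax()].round(0))
E
python3 -c "
from h import *
for d in (0,.02,.025,.03): print(d,cap((.6785-d,-.0522+.073*d)))
rel()
"
```

```text
0 {'left': array([ 63., 226.]), 'right': array([338., 200.]), 'bottom': array([169., 350.])}
0.02 {'left': array([ 92., 241.]), 'right': array([369., 210.]), 'bottom': array([199., 365.])}
0.025 {'left': array([ 99., 245.]), 'right': array([377., 213.]), 'bottom': array([207., 368.])}
0.03 {'left': array([107., 248.]), 'right': array([385., 216.]), 'bottom': array([215., 372.])}
t 7.38 tcp [ 0.645  -0.0505  0.0986] yaw -4.21 zaxis [ 6.2e-03 -7.0e-04 -1.0e+00] F [-0.2  0.3  1.1] w 0.0515 todo(tool) [0.0451 0.0002 0.0003]
```

Call:
drive_tool:
  commands:
    - {"linear": [0.014,0,0],"dr": [0,-0.3,0],"jaw": 0.4}
    - {"linear": [0.011,0,0.001],"dr": [0,0,0],"jaw": 0.4}
    - {"linear": [0,0,0.002],"dr": [0,0,0],"jaw": 0.4}
    - {"linear": [0,0,0.0007],"dr": [0,0,0],"jaw": 0.4}

```text
clock: 7.88
tcp_pos: [0.6698, -0.0524, 0.094]
orientation: [3.139, -0.115, -0.001]
contact_force: [-0.5, 0.2, -0.5]
grip_width: 0.0511
```

Call:
drive_tool:
  commands:
    - {"linear": [0,0,0.0005],"dr": [0,0,0],"jaw": 0.4}
    - {"linear": [0,0,0.0005],"dr": [0,0,0],"jaw": 0.4}
    - {"linear": [0,0,0.0005],"dr": [0,0,0],"jaw": 0.4}

```text
clock: 8.25
tcp_pos: [0.6693, -0.0523, 0.0927]
orientation: [3.139, -0.115, -0.001]
contact_force: [0.2, 0.2, 3.3]
grip_width: 0.0512
```

Call:
drive_tool:
  commands:
    - {"linear": [-0.005,0,0.0007],"dr": [0,0,0],"jaw": 0.4}
    - {"linear": [-0.008,0,0.0006],"dr": [0,0,0],"jaw": 0.4}
    - {"linear": [-0.008,0,0.0006],"dr": [0,0,0],"jaw": 0.4}

```text
clock: 8.62
tcp_pos: [0.6493, -0.0504, 0.0928]
orientation: [-3.139, 0.115, -0.006]
contact_force: [0.5, -1.2, 4.5]
grip_width: 0.0508
```

Call:
drive_tool:
  commands:
    - {"linear": [-0.008,0,0.0006],"dr": [0,0,0],"jaw": 0.4}
    - {"linear": [-0.008,0,0.0006],"dr": [0,0,0],"jaw": 0.4}

```text
clock: 8.88
tcp_pos: [0.6329, -0.0489, 0.0927]
orientation: [-3.139, 0.115, -0.01]
contact_force: [-0.4, -0.6, 5.3]
grip_width: 0.0513
```

Call:
drive_tool:
  commands:
    - {"linear": [-0.007,0,0.0006],"dr": [0,0,0],"jaw": 0.4}
    - {"linear": [-0.005,0,0.0006],"dr": [0,0,0],"jaw": 0.4}
    - {"linear": [0,0,0.0006],"dr": [0,0,0],"jaw": 0.4}
    - {"linear": [0,0,0.0003],"dr": [0,0,0],"jaw": 0.4}

```text
clock: 9.38
tcp_pos: [0.6197, -0.0476, 0.0921]
orientation: [-3.139, 0.114, -0.013]
contact_force: [-0.7, -0.2, 5.4]
grip_width: 0.0514
```

Call:
drive_tool:
  commands:
    - {"linear": [0,0,-0.001],"dr": [0,0,0],"jaw": 0.4}
    - {"linear": [0,0,-0.006],"dr": [0,0,0],"jaw": 0.4}

```text
clock: 9.62
tcp_pos: [0.6177, -0.0477, 0.098]
orientation: [-3.139, 0.114, -0.007]
contact_force: [-0.3, 0.3, -0.6]
grip_width: 0.0512
```

```bash
python3 -c "
from h import *
F=[viewer.grab_frame('side') for i in range(4)]
for i in (1,2): 
  d=abs(F[i].astype(int)-F[i+1]).max(2);d=d>25;print('cap region',d[205:280,225:285].sum())
f=F[3];cv2.imwrite('pics/s6.png',cv2.resize(f[160:310,200:400,::-1],None,fx=4,fy=4,interpolation=cv2.INTER_CUBIC))
for d in (.045,.05): print(d,cap((.6785-d,-.0522+.073*d)))
rel()
"
```

```text
cap region 6
cap region 1
0.045 {'left': array([129., 258.]), 'right': array([409., 226.]), 'bottom': array([241., 383.])}
0.05 {'left': array([137., 261.]), 'right': array([417., 229.]), 'bottom': array([249., 387.])}
t 9.82 tcp [ 0.6187 -0.0477  0.0986] yaw -4.17 zaxis [ 6.7e-03  2.0e-04 -1.0e+00] F [-1.1  0.2  0.7] w 0.0511 todo(tool) [0.0716 0.0011 0.0005]
```

View pics/s6.png

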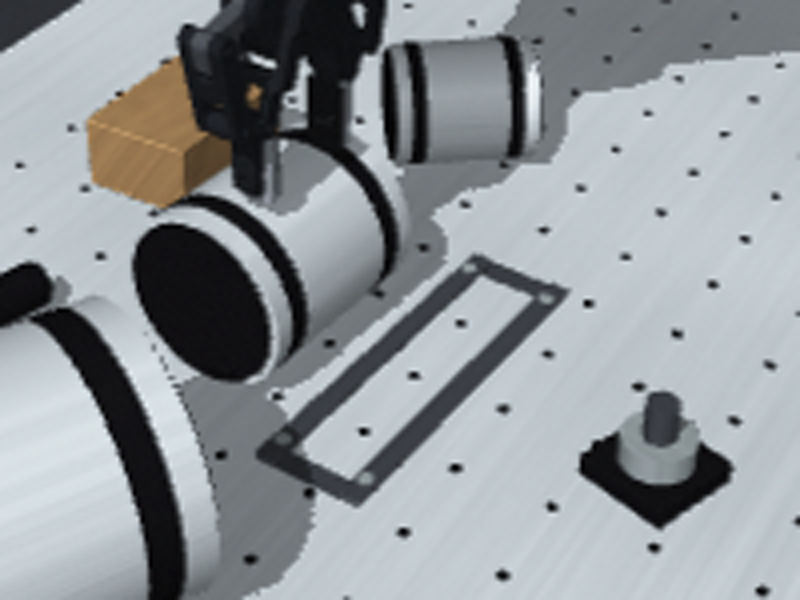

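Call:
drive_tool:
  commands:
    - {"linear": [0.014,0,0],"dr": [0,-0.3,0],"jaw": 0.4}
    - {"linear": [0.011,0,0.001],"dr": [0,0,0],"jaw": 0.4}
    - {"linear": [0,0,0.002],"dr": [0,0,0],"jaw": 0.4}
    - {"linear": [0,0,0.0007],"dr": [0,0,0],"jaw": 0.4}

```text
clock: 10.32
tcp_pos: [0.6432, -0.0496, 0.0938]
orientation: [-3.139, 0.114, 0.001]
contact_force: [-0.7, 0.4, 0.2]
grip_width: 0.0511
```

Call:
drive_tool:
  commands:
    - {"linear": [0,0,0.0005],"dr": [0,0,0],"jaw": 0.4}
    - {"linear": [0,0,0.0005],"dr": [0,0,0],"jaw": 0.4}
    - {"linear": [0,0,0.0005],"dr": [0,0,0],"jaw": 0.4}

```text
clock: 10.7
tcp_pos: [0.6429, -0.0496, 0.0928]
orientation: [-3.139, 0.114, 0.0]
contact_force: [-0.2, 0.9, 2.7]
grip_width: 0.0515
```

Call:
drive_tool:
  commands:
    - {"linear": [-0.005,0,0.0007],"dr": [0,0,0],"jaw": 0.4}
    - {"linear": [-0.008,0,0.0006],"dr": [0,0,0],"jaw": 0.4}
    - {"linear": [-0.008,0,0.0006],"dr": [0,0,0],"jaw": 0.4}
    - {"linear": [-0.008,0,0.0006],"dr": [0,0,0],"jaw": 0.4}

```text
clock: 11.2
tcp_pos: [0.6149, -0.0469, 0.0928]
orientation: [-3.139, 0.114, -0.009]
contact_force: [0.2, 0.5, 5.7]
grip_width: 0.051
```

Call:
drive_tool:
  commands:
    - {"linear": [-0.008,0,0.0006],"dr": [0,0,0],"jaw": 0.4}
    - {"linear": [-0.006,0,0.0006],"dr": [0,0,0],"jaw": 0.4}
    - {"linear": [-0.004,0,0.0006],"dr": [0,0,0],"jaw": 0.4}
    - {"linear": [0,0,0.0006],"dr": [0,0,0],"jaw": 0.4}
    - {"linear": [0,0,0.0003],"dr": [0,0,0],"jaw": 0.4}

```text
clock: 11.82
tcp_pos: [0.5957, -0.0451, 0.0921]
orientation: [-3.138, 0.113, -0.014]
contact_force: [-0.8, 0.7, 4.7]
grip_width: 0.0512
```

Call:
drive_tool:
  commands:
    - {"linear": [0,0,-0.001],"dr": [0,0,0],"jaw": 0.4}
    - {"linear": [0,0,-0.006],"dr": [0,0,0],"jaw": 0.4}

```text
clock: 12.08
tcp_pos: [0.5939, -0.0452, 0.0981]
orientation: [-3.139, 0.113, -0.009]
contact_force: [-0.6, 0.1, -0.4]
grip_width: 0.0512
```

```bash
python3 -c "
from h import *
F=[viewer.grab_frame('side') for i in range(4)]
for i in (1,2): 
  d=abs(F[i].astype(int)-F[i+1]).max(2);d=d>25;print('cap region',d[205:280,225:295].sum())
f=F[3];cv2.imwrite('pics/s7.png',cv2.resize(f[160:310,200:400,::-1],None,fx=4,fy=4,interpolation=cv2.INTER_CUBIC))
for d in (.07,.075,.08): print(d,cap((.6785-d,-.0522+.073*d)))
rel()
"
```

```text
cap region 8
cap region 4
0.07 {'left': array([167., 278.]), 'right': array([450., 239.]), 'bottom': array([281., 402.])}
0.075 {'left': array([175., 281.]), 'right': array([458., 242.]), 'bottom': array([289., 406.])}
0.08 {'left': array([183., 285.]), 'right': array([467., 245.]), 'bottom': array([297., 410.])}
t 12.28 tcp [ 0.5948 -0.0452  0.0987] yaw -4.13 zaxis [ 7.7e-03  8.0e-04 -1.0e+00] F [-0.5  0.3 -0.7] w 0.0511 todo(tool) [0.0956 0.002  0.0007]
```

View pics/s7.png

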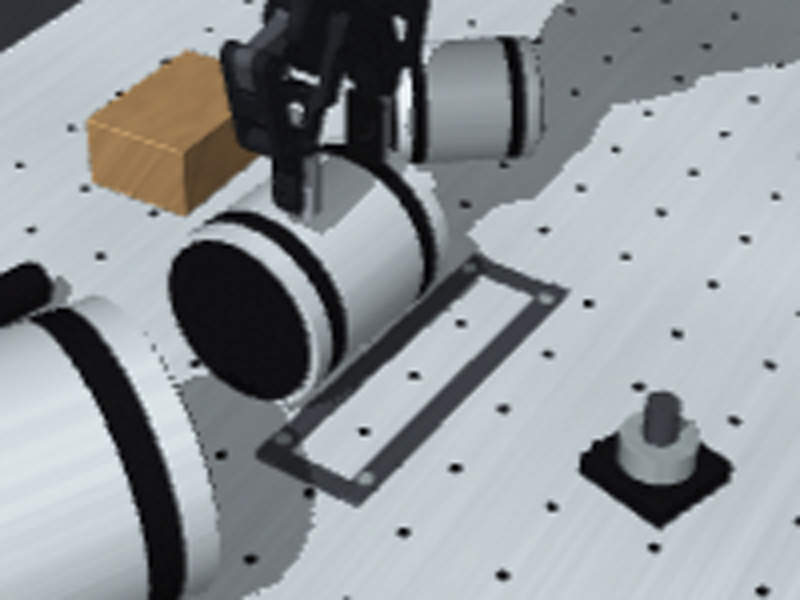

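Call:
drive_tool:
  commands:
    - {"linear": [0.014,0,0],"dr": [0,-0.3,0],"jaw": 0.4}
    - {"linear": [0.011,0,0.001],"dr": [0,0,0],"jaw": 0.4}
    - {"linear": [0,0,0.002],"dr": [0,0,0],"jaw": 0.4}
    - {"linear": [0,0,0.0007],"dr": [0,0,0],"jaw": 0.4}

```text
clock: 12.78
tcp_pos: [0.6194, -0.047, 0.094]
orientation: [-3.138, 0.113, -0.0]
contact_force: [0.4, -0.2, -0.5]
grip_width: 0.0511
```

Call:
drive_tool:
  commands:
    - {"linear": [0,0,0.0005],"dr": [0,0,0],"jaw": 0.4}
    - {"linear": [0,0,0.0005],"dr": [0,0,0],"jaw": 0.4}
    - {"linear": [0,0,0.0005],"dr": [0,0,0],"jaw": 0.4}

```text
clock: 13.15
tcp_pos: [0.6189, -0.047, 0.0927]
orientation: [-3.138, 0.113, -0.001]
contact_force: [-0.6, -0.1, 3.7]
grip_width: 0.0514
```

Call:
drive_tool:
  commands:
    - {"linear": [-0.005,0,0.0007],"dr": [0,0,0],"jaw": 0.4}
    - {"linear": [-0.006,0,0.0006],"dr": [0,0,0],"jaw": 0.4}
    - {"linear": [-0.006,0,0.0006],"dr": [0,0,0],"jaw": 0.4}

```text
clock: 13.52
tcp_pos: [0.6032, -0.0456, 0.0928]
orientation: [-3.138, 0.113, -0.008]
contact_force: [0.2, 0.8, 5.3]
grip_width: 0.0515
```

Call:
drive_tool:
  commands:
    - {"linear": [-0.004,0,0.0006],"dr": [0,0,0],"jaw": 0.4}
    - {"linear": [-0.001,0,0.0006],"dr": [0,0,0],"jaw": 0.4}
    - {"linear": [0,0,0.0004],"dr": [0,0,0],"jaw": 0.4}

```text
clock: 13.9
tcp_pos: [0.5981, -0.045, 0.0928]
orientation: [-3.138, 0.112, -0.013]
contact_force: [0.7, -0.5, 4.7]
grip_width: 0.0512
```

Call:
drive_tool:
  commands:
    - {"linear": [0,0,-0.001],"dr": [0,0,0],"jaw": 0.4}
    - {"linear": [0,0,-0.006],"dr": [0,0,0],"jaw": 0.4}

```text
clock: 14.15
tcp_pos: [0.5965, -0.045, 0.0988]
orientation: [-3.138, 0.112, -0.008]
contact_force: [0.0, -0.5, 0.3]
grip_width: 0.0512
```

```bash
python3 -c "
from h import *
F=[viewer.grab_frame('side') for i in range(4)]
for i in (1,2): 
  d=abs(F[i].astype(int)-F[i+1]).max(2);d=d>25;print('cap region',d[205:280,225:305].sum())
f=F[3];cv2.imwrite('pics/s8.png',cv2.resize(f[160:310,200:400,::-1],None,fx=4,fy=4,interpolation=cv2.INTER_CUBIC))
for d in (.08,.085,): print(d,cap((.6785-d,-.0522+.073*d)))
rel()
"
```

```text
cap region 16
cap region 5
0.08 {'left': array([183., 285.]), 'right': array([467., 245.]), 'bottom': array([297., 410.])}
0.085 {'left': array([191., 288.]), 'right': array([475., 249.]), 'bottom': array([306., 414.])}
t 14.35 tcp [ 0.5974 -0.045   0.0994] yaw -4.11 zaxis [ 0.0069  0.0011 -1.    ] F [ 0.4  0.5 -0.2] w 0.051 todo(tool) [0.093  0.0023 0.0006]
```

View pics/s8.png

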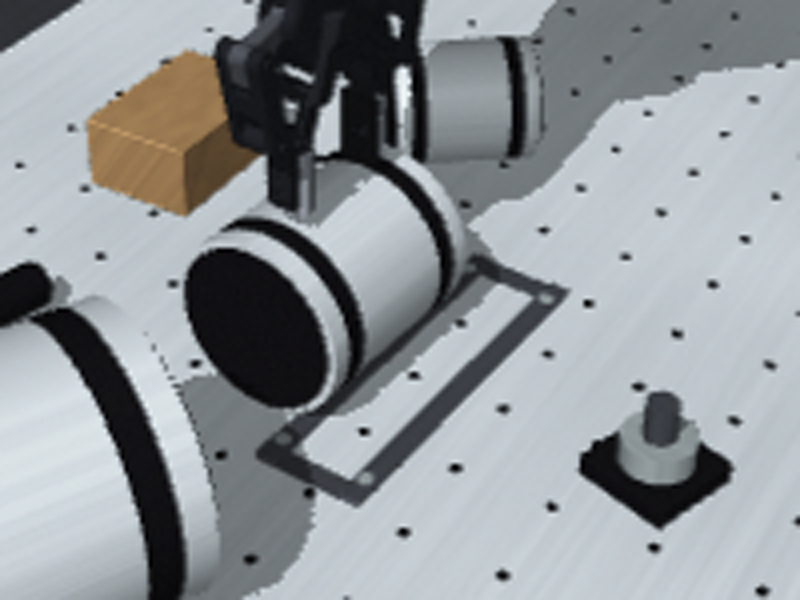

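At rest about 51 mm from the cradle middle, with yaw matching. Next I place the fingers behind the top for the crossing stroke.

Call:
drive_tool:
  commands:
    - {"linear": [0.016,0,-0.001],"dr": [0,-0.4,0],"jaw": 0.4}
    - {"linear": [0.015,0.001,0],"dr": [0,0,0],"jaw": 0.4}
    - {"linear": [0,0,0.003],"dr": [0,0,0],"jaw": 0.4}
    - {"linear": [0,0,0.003],"dr": [0,0,0],"jaw": 0.4}
    - {"linear": [0,0,0.0015],"dr": [0,0,0],"jaw": 0.4}
    - {"linear": [0,0,0.0007],"dr": [0,0,0],"jaw": 0.4}

```text
clock: 15.1
tcp_pos: [0.6271, -0.0484, 0.0904]
orientation: [-3.138, 0.112, 0.006]
contact_force: [0.0, -0.6, 0.2]
grip_width: 0.051
```

```bash
python3 -c "
from h import *
rel()
"
```

```text
t 15.1 tcp [ 0.6271 -0.0484  0.0904] yaw -4.1 zaxis [-0.0036  0.0016 -1.    ] F [ 0.  -0.6  0.2] w 0.051 todo(tool) [ 0.0632  0.0011 -0.0002]
```

Call:
drive_tool:
  commands:
    - {"linear": [0,0,0.0005],"dr": [0,0,0],"jaw": 0.4}
    - {"linear": [0,0,0.0005],"dr": [0,0,0],"jaw": 0.4}

```text
clock: 15.35
tcp_pos: [0.6268, -0.0483, 0.0894]
orientation: [-3.138, 0.112, 0.006]
contact_force: [0.7, 0.1, -0.2]
grip_width: 0.0514
```

Call:
drive_tool:
  commands:
    - {"linear": [0,0,0.0005],"dr": [0,0,0],"jaw": 0.4}
    - {"linear": [0,0,0.0005],"dr": [0,0,0],"jaw": 0.4}

```text
clock: 15.6
tcp_pos: [0.6271, -0.0483, 0.0887]
orientation: [-3.138, 0.113, 0.005]
contact_force: [0.8, -0.6, 1.1]
grip_width: 0.0513
```

Call:
drive_tool:
  commands:
    - {"linear": [0,0,0.0005],"dr": [0,0,0],"jaw": 0.4}
    - {"linear": [-0.002,0,0.0003],"dr": [0,0,0],"jaw": 0.4}

```text
clock: 15.85
tcp_pos: [0.6262, -0.0482, 0.0887]
orientation: [-3.138, 0.113, 0.001]
contact_force: [-0.2, 0.6, 3.6]
grip_width: 0.0514
```

Call:
drive_tool:
  commands:
    - {"linear": [-0.003,0,0.0002],"dr": [0,0,0],"jaw": 0.4}

```text
clock: 15.98
tcp_pos: [0.6241, -0.0479, 0.0891]
orientation: [-3.138, 0.113, -0.003]
contact_force: [2.0, 0.4, 4.0]
grip_width: 0.0517
```

Call:
drive_tool:
  commands:
    - {"linear": [-0.004,0,-0.0003],"dr": [0,0,0],"jaw": 0.4}

```text
clock: 16.1
tcp_pos: [0.6211, -0.0471, 0.0901]
orientation: [-3.137, 0.112, -0.007]
contact_force: [3.0, 1.0, 4.1]
grip_width: 0.0514
```

Call:
drive_tool:
  commands:
    - {"linear": [-0.004,0,-0.0006],"dr": [0,0,0],"jaw": 0.4}

```text
clock: 16.23
tcp_pos: [0.6177, -0.0467, 0.0913]
orientation: [-3.137, 0.112, -0.01]
contact_force: [3.3, -0.5, 5.1]
grip_width: 0.0513
```

Call:
drive_tool:
  commands:
    - {"linear": [-0.004,0,-0.0005],"dr": [0,-0.2,0],"jaw": 0.4}

```text
clock: 16.35
tcp_pos: [0.6141, -0.0464, 0.0924]
orientation: [-3.137, 0.112, -0.007]
contact_force: [3.5, -0.2, 5.1]
grip_width: 0.0511
```

Call:
drive_tool:
  commands:
    - {"linear": [-0.004,0,-0.0003],"dr": [0,-0.2,0],"jaw": 0.4}

```text
clock: 16.48
tcp_pos: [0.6106, -0.0462, 0.0934]
orientation: [-3.137, 0.111, -0.004]
contact_force: [3.6, 0.9, 6.7]
grip_width: 0.0513
```

Call:
drive_tool:
  commands:
    - {"linear": [-0.004,0,-0.0002],"dr": [0,-0.2,0],"jaw": 0.4}

```text
clock: 16.6
tcp_pos: [0.6069, -0.0459, 0.0943]
orientation: [-3.137, 0.111, -0.0]
contact_force: [2.4, 0.4, 5.5]
grip_width: 0.0515
```

Call:
drive_tool:
  commands:
    - {"linear": [-0.004,0,0],"dr": [0,0,0],"jaw": 0.4}

```text
clock: 16.73
tcp_pos: [0.6033, -0.0456, 0.095]
orientation: [-3.137, 0.111, -0.002]
contact_force: [1.3, -0.6, 7.1]
grip_width: 0.0515
```

Call:
drive_tool:
  commands:
    - {"linear": [-0.004,0,0.0001],"dr": [0,0,0],"jaw": 0.4}

```text
clock: 16.85
tcp_pos: [0.5995, -0.0454, 0.0957]
orientation: [-3.137, 0.111, -0.004]
contact_force: [2.6, 0.3, 6.9]
grip_width: 0.0516
```

Call:
drive_tool:
  commands:
    - {"linear": [-0.004,0,0.0003],"dr": [0,-0.1,0],"jaw": 0.4}

```text
clock: 16.98
tcp_pos: [0.5956, -0.0451, 0.0961]
orientation: [-3.137, 0.111, -0.003]
contact_force: [1.6, 1.5, 8.3]
grip_width: 0.0512
```

Call:
drive_tool:
  commands:
    - {"linear": [-0.004,0,0.0003],"dr": [0,-0.1,0],"jaw": 0.4}

```text
clock: 17.1
tcp_pos: [0.5914, -0.0448, 0.0964]
orientation: [-3.137, 0.111, -0.001]
contact_force: [1.3, 0.1, 8.0]
grip_width: 0.0511
```

Call:
drive_tool:
  commands:
    - {"linear": [-0.004,0,0.0004],"dr": [0,-0.1,0],"jaw": 0.4}

```text
clock: 17.23
tcp_pos: [0.5871, -0.0444, 0.0966]
orientation: [-3.137, 0.11, 0.002]
contact_force: [-0.0, 0.7, 7.6]
grip_width: 0.0512
```

Call:
drive_tool:
  commands:
    - {"linear": [-0.004,0,0.0004],"dr": [0,-0.1,0],"jaw": 0.4}

```text
clock: 17.35
tcp_pos: [0.5825, -0.0441, 0.0967]
orientation: [-3.137, 0.11, 0.006]
contact_force: [0.9, 1.2, 6.8]
grip_width: 0.0513
```

Call:
drive_tool:
  commands:
    - {"linear": [-0.004,0,0.0006],"dr": [0,0.1,0],"jaw": 0.4}

```text
clock: 17.48
tcp_pos: [0.5781, -0.0436, 0.0967]
orientation: [-3.137, 0.109, 0.004]
contact_force: [-0.4, 1.1, 9.0]
grip_width: 0.0512
```

Call:
drive_tool:
  commands:
    - {"linear": [-0.004,0,0.0006],"dr": [0,0,0],"jaw": 0.4}
    - {"linear": [-0.004,0,0.0006],"dr": [0,0,0],"jaw": 0.4}

```text
clock: 17.73
tcp_pos: [0.5692, -0.0428, 0.0967]
orientation: [-3.138, 0.108, 0.004]
contact_force: [0.7, 0.5, 8.1]
grip_width: 0.0509
```

```bash
python3 -c "
from h import *
f=viewer.grab_frame('side');cv2.imwrite('pics/s9.png',cv2.resize(f[160:310,200:400,::-1],None,fx=4,fy=4,interpolation=cv2.INTER_CUBIC))
rel()
"
```

```text
t 17.77 tcp [ 0.5686 -0.0428  0.0967] yaw -3.92 zaxis [-0.0032  0.0022 -1.    ] F [-1.1  0.3 10. ] w 0.0513 todo(tool) [ 0.1219  0.0029 -0.0004]
```

View pics/s9.png

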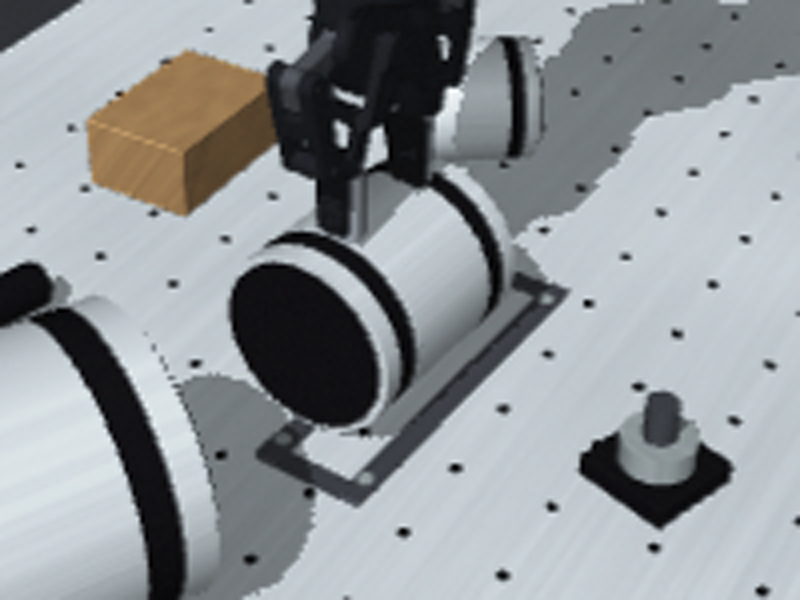

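Call:
drive_tool:
  commands:
    - {"linear": [-0.004,0,0.0006],"dr": [0,0,0],"jaw": 0.4}

```text
clock: 17.9
tcp_pos: [0.5643, -0.0424, 0.0967]
orientation: [-3.138, 0.107, 0.005]
contact_force: [0.6, 1.3, 8.8]
grip_width: 0.0513
```

Call:
drive_tool:
  commands:
    - {"linear": [-0.004,0,0.0007],"dr": [0,0,0],"jaw": 0.4}

```text
clock: 18.02
tcp_pos: [0.5599, -0.042, 0.0966]
orientation: [-3.138, 0.106, 0.005]
contact_force: [-0.5, 0.7, 9.8]
grip_width: 0.0513
```

Call:
drive_tool:
  commands:
    - {"linear": [-0.003,0,0.0008],"dr": [0,0,0],"jaw": 0.4}

```text
clock: 18.15
tcp_pos: [0.5563, -0.0418, 0.0964]
orientation: [-3.138, 0.106, 0.006]
contact_force: [-0.2, 1.6, 9.6]
grip_width: 0.0513
```

Call:
drive_tool:
  commands:
    - {"linear": [-0.003,0,0.0009],"dr": [0,0,0],"jaw": 0.4}

```text
clock: 18.27
tcp_pos: [0.5526, -0.0415, 0.0961]
orientation: [-3.138, 0.106, 0.007]
contact_force: [-1.6, 1.5, 9.7]
grip_width: 0.0518
```

Call:
drive_tool:
  commands:
    - {"linear": [-0.003,0,0.0009],"dr": [0,0,0],"jaw": 0.4}

```text
clock: 18.4
tcp_pos: [0.5486, -0.0412, 0.0957]
orientation: [-3.138, 0.105, 0.009]
contact_force: [-1.4, 1.1, 9.4]
grip_width: 0.051
```

Call:
drive_tool:
  commands:
    - {"linear": [-0.003,0,0.001],"dr": [0,0,0],"jaw": 0.4}

```text
clock: 18.52
tcp_pos: [0.5443, -0.0409, 0.0951]
orientation: [-3.139, 0.103, 0.013]
contact_force: [-0.9, 0.8, 9.4]
grip_width: 0.0515
```

Call:
drive_tool:
  commands:
    - {"linear": [-0.003,0,0.0012],"dr": [0,0,0],"jaw": 0.4}

```text
clock: 18.65
tcp_pos: [0.5395, -0.0406, 0.0941]
orientation: [-3.139, 0.102, 0.017]
contact_force: [-3.6, 1.1, 10.2]
grip_width: 0.0511
```

Call:
drive_tool:
  commands:
    - {"linear": [-0.003,0,0.0013],"dr": [0,0,0],"jaw": 0.4}

```text
clock: 18.77
tcp_pos: [0.5344, -0.0402, 0.0928]
orientation: [-3.139, 0.101, 0.023]
contact_force: [-3.2, 2.1, 8.4]
grip_width: 0.0515
```

Call:
drive_tool:
  commands:
    - {"linear": [-0.002,0,0.0012],"dr": [0,0,0],"jaw": 0.4}

```text
clock: 18.9
tcp_pos: [0.5297, -0.0399, 0.0914]
orientation: [-3.14, 0.1, 0.03]
contact_force: [-3.6, 1.8, 7.1]
grip_width: 0.0508
```

Call:
drive_tool:
  commands:
    - {"linear": [-0.001,0,0.0008],"dr": [0,0,0],"jaw": 0.4}

```text
clock: 19.02
tcp_pos: [0.526, -0.0396, 0.0902]
orientation: [3.14, -0.098, -0.037]
contact_force: [-1.1, 1.8, 8.5]
grip_width: 0.051
```

```bash
python3 -c "
from h import *
f=viewer.grab_frame('side');cv2.imwrite('pics/s10.png',cv2.resize(f[160:310,200:400,::-1],None,fx=4,fy=4,interpolation=cv2.INTER_CUBIC))
rel()
"
```

```text
t 19.07 tcp [ 0.5262 -0.0394  0.0903] yaw -3.58 zaxis [-2.340e-02  7.000e-04 -9.997e-01] F [-1.5  1.2  8.2] w 0.0514 todo(tool) [ 0.1644  0.0043 -0.0038]
```

View pics/s10.png

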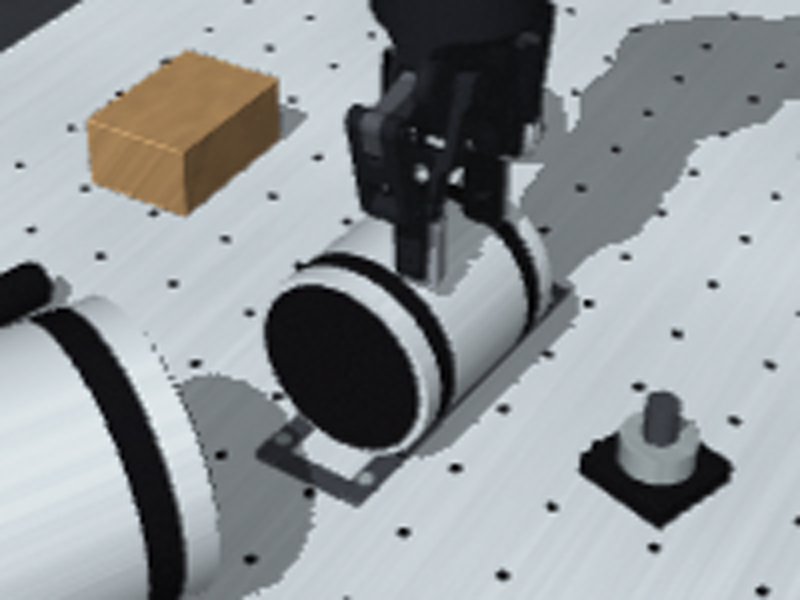

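Call:
drive_tool:
  commands:
    - {"linear": [0,0,0.0004],"dr": [0,0,0],"jaw": 0.4}
    - {"linear": [0,0,0.0003],"dr": [0,0,0],"jaw": 0.4}
    - {"linear": [0,0,0.0003],"dr": [0,0,0],"jaw": 0.4}
    - {"linear": [0,0,0.0002],"dr": [0,0,0],"jaw": 0.4}

```text
clock: 19.58
tcp_pos: [0.5243, -0.0388, 0.0902]
orientation: [3.139, -0.094, -0.039]
contact_force: [1.9, 0.1, 5.7]
grip_width: 0.0513
```

Call:
drive_tool:
  commands:
    - {"linear": [0,0,-0.0005],"dr": [0,0,0],"jaw": 0.4}
    - {"linear": [0,0,-0.002],"dr": [0,0,0],"jaw": 0.4}
    - {"linear": [0,0,-0.005],"dr": [0,0,0],"jaw": 0.4}

```text
clock: 19.95
tcp_pos: [0.5203, -0.0394, 0.0961]
orientation: [3.138, -0.094, -0.052]
contact_force: [-0.0, 0.2, 0.4]
grip_width: 0.0512
```

Free of the barrel. I rise and move aside so both cameras can see.

Call:
drive_tool:
  commands:
    - {"linear": [0,0,-0.02],"dr": [0,0,0],"jaw": 0.4}
    - {"linear": [0,0,-0.04],"dr": [0,0,0],"jaw": 0.4}
    - {"linear": [0,0,-0.04],"dr": [0,0,0],"jaw": 0.4}
    - {"linear": [0,0.05,-0.02],"dr": [0,0,0],"jaw": 0.4}
    - {"linear": [0,0.06,0],"dr": [0,0,0],"jaw": 0.4}
    - {"linear": [0,0.06,0],"dr": [0,0,0],"jaw": 0.4}
    - {"linear": [0,0.06,0],"dr": [0,0,0],"jaw": 0.4}
    - {"linear": [0,0.06,0],"dr": [0,0,0],"jaw": 0.4}

```text
clock: 20.95
tcp_pos: [0.5067, -0.3306, 0.2218]
orientation: [-3.14, 0.074, 0.058]
contact_force: [1.6, -0.6, -0.6]
grip_width: 0.0512
```

Call:
drive_tool:
  commands:
    - {"linear": [0,0.06,0],"dr": [0,0,0],"jaw": 0.4}
    - {"linear": [0,0.05,0],"dr": [0,0,0],"jaw": 0.4}
    - {"linear": [0,0,0],"dr": [0,0,0],"jaw": 0.4}
    - {"linear": [0,0,0],"dr": [0,0,0],"jaw": 0.4}

```text
clock: 21.45
tcp_pos: [0.4966, -0.4485, 0.221]
orientation: [-3.139, 0.087, 0.064]
contact_force: [-0.6, 0.6, 0.2]
grip_width: 0.0513
```

```bash
python3 -c "
from h import *
f=viewer.grab_frame('side');g=viewer.grab_frame('top');
f2=viewer.grab_frame('side')
print('move',(abs(f.astype(int)-f2).max(2)>25)[200:290,250:350].sum())
cv2.imwrite('pics/s11.png',cv2.resize(f[160:310,200:400,::-1],None,fx=4,fy=4,interpolation=cv2.INTER_CUBIC))
cv2.imwrite('pics/t11.png',cv2.resize(g[130:280,220:380,::-1],None,fx=4,fy=4,interpolation=cv2.INTER_CUBIC))
cv2.imwrite('pics/t11f.png',g[:,:,::-1])
rel()
"
```

```text
move 0
t 21.6 tcp [ 0.497  -0.448   0.2213] yaw -3.09 zaxis [-0.0403  0.001  -0.9992] F [ 0.1  0.3 -0.2] w 0.051 todo(tool) [ 0.1714 -0.4038 -0.0074]
```

View pics/s11.png

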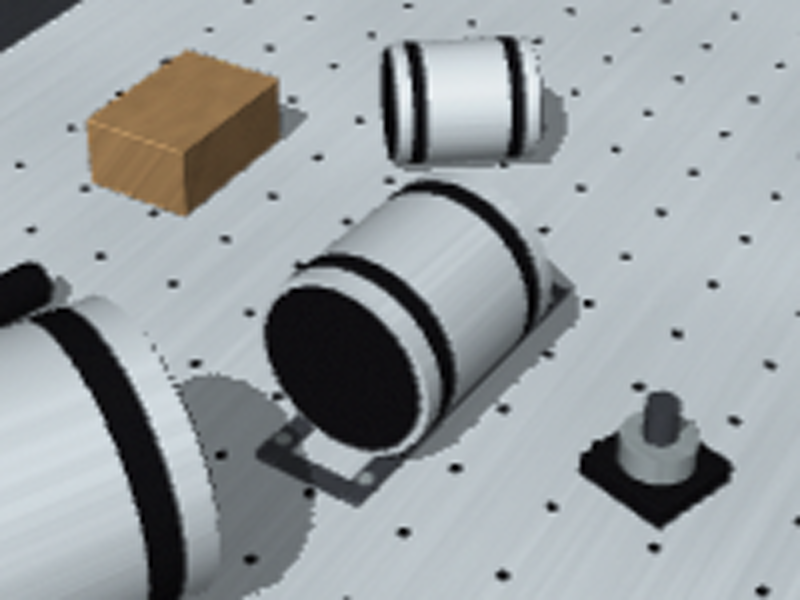

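View pics/t11.png

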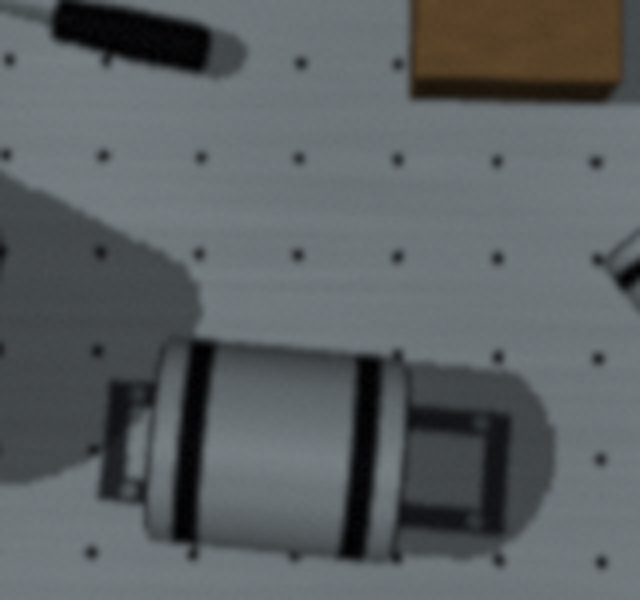

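View pics/t11f.png

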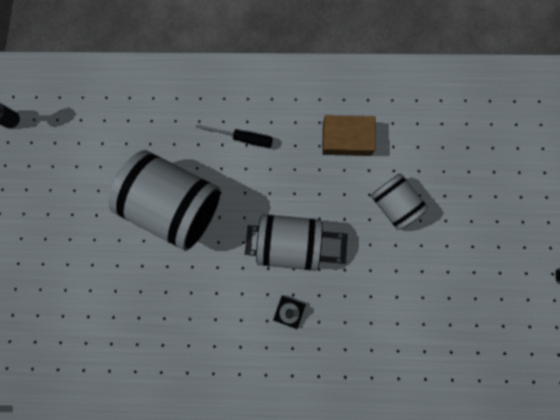

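The barrel is at top crop (278,450), centred across the strips and parallel to them. The bystanders look the same as before. Now a numeric check.

```bash
python3 - <<'E'
from h import *
q=lambda P,o:[((x+.5)/4-.5+o[0],(y+.5)/4-.5+o[1]) for x,y in P]
p,r=fit({'top':q([(172,338),(290,350),(408,362),(146,535),(260,552),(395,562),(153,430),(405,460)],(220,130))},[.548,-.046,-.07],z=.0485)
print(p.round(4),np.degrees(p[2]),r.round(1))
c=np.array([.5484,-.0559]);a=np.radians(-3.97);print('x in cradle',(p[:2]-c)@[np.cos(a),np.sin(a)],'y',(p[:2]-c)@[-np.sin(a),np.cos(a)])
a0=np.load('top0.npy').astype(int);b=cv2.imread('pics/t11f.png')[:,:,::-1].astype(int)
for n,(x0,x1,y0,y1) in dict(mount=(270,310,292,332),driver=(195,262,120,148),carton=(320,380,112,150),small=(372,430,172,232),big=(105,222,148,250)).items(): print(n,(abs(a0-b).max(2)>40)[y0:y1,x0:x1].sum())
E
```

```text
[ 0.5481 -0.0423 -0.0794] -4.551952808759107 [ 0.   0.2 -0.3 -0.7  0.5 -1.1 -0.6 -0.1]
x in cradle -0.001264117493592358 y 0.013593699162885567
mount 0
driver 0
carton 0
small 0
big 0
```

Seated: x is -1.3 mm in the cradle frame, which is within measuring error. It is at rest and nothing else has moved, so I hand in.

```bash
python3 -c "
from bench import job
print(job.hand_in())"
```

```text
the job is handed in; nothing more can be done
None
```

The middle-sized barrel now lies at rest between the two cradle strips. I handed the job in at about 21.6 s with the arm well clear.

- **Rolling:** I rolled it in four short strokes up to the near strip. One long stroke then took it over the strip, with the fingers on it until it had settled. The highest force I read was about 10 N, but readings come only at the end of each move call or when a script asks, so brief peaks in between were not seen.
- **Position:** in the top view the barrel measures about 1 mm off the middle of the gap, within measuring error. It sits about 14 mm along the strips from their middle, and its axis is within about 0.6° of them.
- **Other things:** comparing the first and last top pictures shows no change in the areas around the mount, driver, carton and the two look-alike barrels. The last side pictures showed no movement of the barrel.
- **Disagreement:** the two cameras differed by about 4–6 mm in absolute position, more than the stated 2 mm. I therefore compared the barrel and cradle only within the same view. The single-view fit of the barrel's starting angle from the side picture (-1.3°) also disagreed with the top view (-4.7°), and I used the top view.

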